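# Jack up the bowl feeder and hold the pump handle down

## Robot

A 6-joint arm with a two-finger parallel gripper is mounted at the origin on the work surface. World frame = base frame: x ahead of the robot, y to its left, z up, the work surface at z = 0. Lengths are in mm, angles in rad, forces in N, time in s.
With the tool pointing down it reaches from about 300 to 775 mm from the base axis. Payload 14.6 kg.
Tool frame: the origin (TCP) lies midway between the tips of the shut fingers; the grasp point (between the pads) lies behind it (manip.grip_depth is the z of the grasp point in the tool frame, in mm); z points along the fingers, y is the line along which they close (so a half turn about z gives the same grasp; the last joint's range is limited). The gripper opens to 94 mm and grips with 3 to 60 N. Pads are 16 mm wide; open, the fingers measure 119 mm over their backs; the gripper's body (75 mm by 177 mm) begins 78 mm behind the grasp point.
Start: joints at [1.18, 0.3, 1.521, -0, 1.321, -0.067], TCP at [174.991, 521.409, 205.446] pointing down, gripper open.
Joint ranges: [-3.03, 3.03], [-0.79, 2.21], [0.23, 2.52], [-1.04, 4.18], [0, 3.07], [-2.55, 2.55]. Speed limits (rad/s): [2.22, 2.22, 2.57, 3.14, 3.14, 3.14].

## Interface

Orientations are given as [roll, pitch, yaw] about the fixed x, y, z axes, in that order (R = Rz(yaw) Ry(pitch) Rx(roll)).
In Python, from cell import manip gives the robot as it stands.
- The arm moves only by the tool nudge_tcp, called as name(argument=value, ...) on one line, values as JSON. Schema: {"type":"object","properties":{"rows":{"type":"array","items":{"type":"object","properties":{"trans":{"type":"array","items":{"type":"number"},"minItems":3,"maxItems":3},"rot":{"type":"array","items":{"type":"number"},"minItems":3,"maxItems":3}},"additionalProperties":false},"minItems":1,"maxItems":5},"aperture":{"type":"number"},"grip_n":{"type":"number"},"only":{"type":"string"},"quiet":{"type":"boolean"},"lines":{"type":"string"}},"required":["rows"],"additionalProperties":false}. rows is a list of rows, 1 to 5 of them, each an object with the fields trans (a list: dx, dy, dz in mm), rot (a list: a rotation vector rx, ry, rz in rad); a field left out counts as zero; each row is the pose to reach, as a shift and turn from the pose commanded when the call began, along the tool's axes at that moment; what a row does not reach only later rows make up. A row lasts 1/10 s, in which the tool goes at most 50 mm and 0.15 rad, less where a joint would pass 70% of its speed; a pose out of reach is approached as far as the arm can. aperture is the finger opening in mm, set as the call begins (left out keeps the last). The fingers move at their own pace and stop on an object; grip_n is the grip in N (left out, the last holds). Time passes only in rows, so rows that do not move let the fingers close. The tool returns the time, the measured TCP pose, the force, the opening and the grip force at its end. only (a regular expression) keeps the lines of the reply that match it, lines (a string "A,B") keeps lines A to B, and quiet returns only ok. Input that does not fit is refused with a message, and nothing moves.
- manip.read_state(): the state, without advancing time (a new reading comes with each control period).
- manip.camera(name): name is "side" or "top" or "wrist"; returns (picture, depth): 420x560x3 uint8, red, green, blue; 420x560 float32, mm along the optical axis (not along the pixel's ray), 0 where there is no reading.
- manip.camera_info(name): a dict with "K" (3x3 intrinsics, pixels), "dist" ([k1, k2, p1, p2, k3] as OpenCV has them; the pictures are not rectified), "rvec" (rotation vector, rad) and "tvec" (3), from world to camera coordinates, as OpenCV has them; the wrist camera has in their place "mount" (4x4, takes a point from camera to tool coordinates, whose origin is the TCP and whose axes are the flange's). Camera axes: x right, y down, z forward; pixel columns grow to the right and rows downward; lengths in mm; the calibration is good to about 2 mm. A picture is of the moment at which its call begins: read the wrist's pose just before it. camera_info takes no time and is no camera call.
- manip.sign_off(): hands the job in; it is judged then, once.
The state is a dict: "clock": time; "joints": joint angles; "qd": joint speeds; "effort": joint torques, N m; "eef_pos": TCP position; "eef_rot": TCP orientation; "wrist_force": force on the tool from outside, world axes, zero at the start; "moment": the same for the moment, N m; "finger_gap": finger opening in mm; "finger_force": force on a finger pad.
Only numpy, scipy, OpenCV 4.12 (cv2) and the standard library are available. Lean on these libraries where they do the work, as an engineer would, in place of code of your own. Each camera call takes 0.05 s, during which the arm holds its last target. There are 200 camera calls.

## Task

Slide the red bottle jack over so that its saddle is centred under the yellow-marked lift point of the blue bowl feeder, then pump its handle until the feeder's near feet stand between 10 and 20 mm off the bench, so that I can slip a pad under them. Finish on a down-stroke and stay there: the program ends with the robot still holding the pump handle fully down. Lift with the jack alone without pushing on the feeder, keep the jack standing flat, and leave the rubber pad, glue bottle, hammer and yellow bin where they are.

Things in the scene. Friction and masses are not known exactly. Their poses are not given: they have to be found in the camera images.
- jack: Red bottle jack, 1 kg, loose, on slick nylon feet (a few N slide it). Origin on the bench under the saddle axis, z up, pump and handle towards -x. Base x -120 to +45 mm, 94 wide, 14 high; cylinder 56 dia to z 86; pump block and cheeks 37 wide, x -71 to -29, to z 71. Handle pivot at x -62, z 58, axis y. A full stroke raises the saddle 10 to 15 mm; it sinks back 2 to 5 mm as the handle rises.
- jack_handle (a joint): Pump handle angle: 0 rad at rest (up, 0.58 rad above level), 0.5 fully down (0.08 above level); a spring lifts it back. Pressed at handle_grip it takes about 3 N with the saddle free, 12 to 20 N when lifting the feeder. Shorter strokes raise the saddle less. One-way: between strokes the saddle stays up, and it cannot be let down; it has 55 mm of travel.
- handle_grip (a point): On top of the handle's rubber grip, 150 mm from the pivot along the bar; press here. The bar runs straight back from the pivot in the jack's xz plane: steel tube 20 mm square, 11 to 106 mm from the pivot (grip its sides to slide the jack), then the black rubber grip 26 wide, 20 thick, 115 to 190 mm. This point is 148 mm above the bench at rest, 80 mm when fully down.
- saddle (a point): Centre of the top face of the jack's steel saddle, a disc of 44 mm diameter; it rises straight up along the jack's axis. At the start its top is 109 to 120 mm above the bench.
- feeder: Vibratory bowl feeder, 11 kg, steel bowl of brass fittings on a blue stand; it can only tip up about its far feet. Origin on the bench midway between the far feet; y points from the lift point to the far side, z up. Stand plate x -145 to +145, y -255 to +30 mm, underside z 124; near feet at x -110 and +110, y -225, 46 dia, legs 40 square; bowl top z 288.
- lift_point (a point): Marked lift point: centre of the underside of the steel lifting lug, 124 mm above the bench at the start, 300 mm from the far feet. Lug 52 mm wide, 12 thick, sticks out 73 mm from the stand plate, 28 mm beyond this point; yellow disc 42 mm on its top and underside, yellow outer end. Nothing stands under it, nor within 50 mm around the point.
- near_foot (a point): Point midway between the undersides of the two near feet; its height is their lift, 0 at the start. It rises about 0.8 mm for every 1 mm that the saddle rises under load.
- pad: Loose black rubber pad 60 x 60 x 10 mm waiting on the bench beside the feeder; origin at the centre of its underside. Leave alone.
- glue: White bottle with red cap, 56 mm in diameter, 150 mm high, standing; origin at the centre of its underside. Leave alone.
- hammer: Hammer lying on the bench, about 280 mm long. Leave alone.
- bin: Open yellow parts bin 140 x 100 x 70 mm with brass fittings; origin at the centre of its underside. Leave alone.

How it is judged:
By the outcome, as a careful person would: the job done as asked, in the order asked, and still so for the second after the job is handed in, while the arm keeps its last pose, push and grip.
It also fails if it takes over 64 s, if anything falls off the work surface, if the arm or the gripper's body presses on something with over 40 N, if the wrist force passes 120 N, or if a joint passes its speed limit or range.

## Working session

There is one attempt and no reset: what is moved stays moved. The work goes in short steps, Python scripts to look and compute and a tool call to move; the robot and the scene stay as the last step left them, time stands still between calls to the robot, and variables do not carry over. Pictures are saved under pics/ and viewed, at most 10 in all, crops included, and the job is handed in when it is done.

```bash
ls; mkdir -p pics
```

Run:
```python
from cell import manip
import cv2,numpy as np
print(manip.grip_depth, manip.read_state())
for n in ("top","side"):
    im,d=manip.camera(n); cv2.imwrite(f"pics/{n}0.png",im[:,:,::-1]); np.savez(f"pics/{n}0.npz",im=im,d=d)
    print(n,manip.camera_info(n))
print(manip.camera_info("wrist"))
```

```text
cell.py
pics
-18.8 {'clock': 0.0, 'joints': array([ 1.18044659e+00,  3.00469599e-01,  1.52154169e+00, -2.62717441e-05,
        1.32068439e+00, -6.66114007e-02]), 'qd': array([-0.00012475, -0.00062464, -0.00149474, -0.00166856,  0.00222962,
        0.00098226]), 'effort': array([ 1.69589268e-03, -5.31794500e+01, -3.52741814e+01,  7.09352433e-02,
        2.43516272e-02, -1.14647382e-04]), 'eef_pos': array([174.8847703 , 521.19887614, 204.90381024]), 'eef_rot': array([-3.14049038e+00, -4.80289854e-05,  2.81786081e+00]), 'wrist_force': array([-0.01722164,  0.2510213 ,  0.0443008 ]), 'moment': array([ 0.05704083, -0.06082215,  0.00990743]), 'finger_force': 0.0, 'finger_gap': 93.91772703692433}
top {'K': array([[389.66108851,   0.        , 272.80785361],
       [  0.        , 389.66108851, 213.74447897],
       [  0.        ,   0.        ,   1.        ]]), 'dist': array([-0.01205977,  0.        ,  0.        ,  0.        ,  0.        ]), 'rvec': array([ 2.17526885, -2.11786616,  0.19565153]), 'tvec': array([  36.56949093,
[... 282 characters left out ...]
: array([ 1.11250675,  2.48452111, -0.92474728]), 'tvec': array([ 336.57497035, -315.84284992, 1670.29854027])}
{'K': array([[361.70828673,   0.        , 281.89374131],
       [  0.        , 361.70828673, 212.48322233],
       [  0.        ,   0.        ,   1.        ]]), 'dist': array([0.01626783, 0.        , 0.        , 0.        , 0.        ]), 'mount': array([[-5.17841968e-04, -9.70406544e-01, -2.41476442e-01,
         7.02439010e+01],
       [ 9.99999636e-01, -3.38812176e-04, -7.82917892e-04,
        -2.55347146e-01],
       [ 6.77933487e-04, -2.41476760e-01,  9.70406366e-01,
        -1.77620021e+02],
       [ 0.00000000e+00,  0.00000000e+00,  0.00000000e+00,
         1.00000000e+00]])}
```
View pics/top0.png

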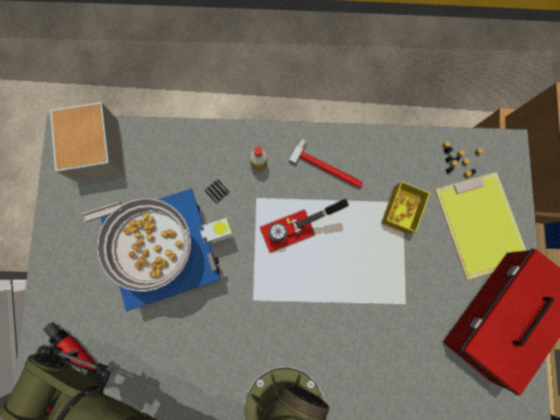

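View pics/side0.png

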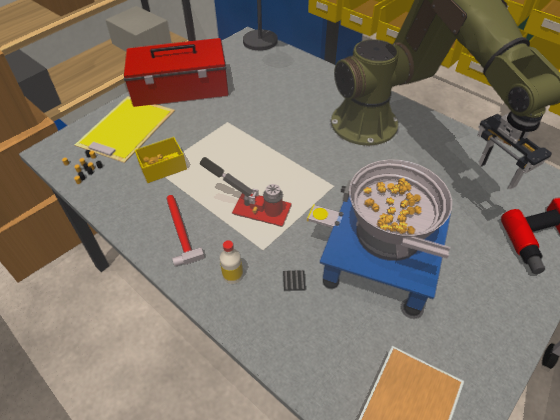

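The top view shows the jack's saddle near (278,232), its handle running to (345,205), and the yellow lug disc near (221,230). In the side view the saddle is near (272,192) and the lug near (320,214). Next I'll measure with colour masks, depth and two-view triangulation.

Create h.py:
```python
from cell import manip
import cv2,numpy as np
from scipy.spatial.transform import Rotation as Ro
def cam(n,st=None):
    i=manip.camera_info(n)
    if n=="wrist":
        st=st or manip.read_state()
        T=np.eye(4);T[:3,:3]=Ro.from_euler("xyz",st["eef_rot"]).as_matrix();T[:3,3]=st["eef_pos"]
        W=T@i["mount"]; R=W[:3,:3]; c=W[:3,3]      # cam->world
    else:
        R=cv2.Rodrigues(i["rvec"])[0].T; c=-R@i["tvec"]
    return i["K"],i["dist"],R,c
def ray(C,px):
    K,d,R,c=C
    u=cv2.undistortPoints(np.float64(px).reshape(-1,1,2),K,d).reshape(-1,2)
    return c,np.c_[u,np.ones(len(u))]@R.T
def plane(C,px,z):
    c,v=ray(C,px); return c+v*((z-c[2])/v[:,2])[:,None]
def cloud(C,px,dep):
    c,v=ray(C,px); return c+v*np.asarray(dep)[:,None]
def tri(C1,p1,C2,p2):
    a,u=ray(C1,p1);b,v=ray(C2,p2);u=u[0];v=v[0]
    s=np.linalg.lstsq(np.c_[u,-v],b-a,rcond=None)[0]
    P,Q=a+s[0]*u,b+s[1]*v
    return (P+Q)/2,np.linalg.norm(P-Q)
def proj(C,P):
    K,d,R,c=C
    return cv2.projectPoints(np.float64(P).reshape(-1,3),cv2.Rodrigues(R.T)[0],-R.T@c,K,d)[0].reshape(-1,2)
def blobs(m,mn=8):
    n,l,s,c=cv2.connectedComponentsWithStats(m.astype(np.uint8))
    return [(s[k,4],c[k].round(1),s[k,:4],l==k) for k in range(1,n) if s[k,4]>=mn]
def grab(n,f):
    st=manip.read_state(); im,d=manip.camera(n); cv2.imwrite(f"pics/{f}.png",im[:,:,::-1]); np.savez(f"pics/{f}.npz",im=im,d=d,p=np.r_[st["eef_pos"],st["eef_rot"]])
    return im,d,cam(n,st)
def masks(im):
    h=cv2.cvtColor(im,cv2.COLOR_RGB2HSV).astype(int);H,S,V=h[...,0],h[...,1],h[...,2]
    return dict(yel=(abs(H-29)<5)&(S>150)&(V>110),red=((H<6)|(H>174))&(S>150)&(V>60),blk=(V<45),h=h)
```

Run:
```python
from h import *
for n,box in (("top",(190,180,420,260)),("side",(190,150,350,240))):
    z=np.load(f"pics/{n}0.npz");im,d=z["im"],z["d"];C=cam(n);M=masks(im)
    b=np.zeros(d.shape,bool);b[box[1]:box[3],box[0]:box[2]]=1
    for k in("yel","red","blk"):
        for a,c,s,m in blobs(M[k]&b,25):
            v,u=np.nonzero(m&(d>0));P=cloud(C,np.c_[u,v],d[v,u])
            print(n,k,a,c,s,np.median(P,0).round(),P.min(0).round(),P.max(0).round())
a=cv2.resize(cv2.imread("pics/top0.png")[190:270,195:355],(800,400),interpolation=2)
b=cv2.resize(cv2.imread("pics/side0.png")[150:230,190:350],(400,200),interpolation=2)
o=np.zeros((600,800,3),np.uint8);o[:400]=a;o[400:,:400]=b;cv2.imwrite("pics/z0.png",o)
```

```text
top yel 487 [402.5 212.7] [387 182  33  50] [ 625. -385.    4.] [ 561. -438.   -7.] [ 721. -313.   73.]
top yel 107 [219.6 228. ] [214 223  12  11] [545. 212. 136.] [529. 196. 131.] [560. 230. 140.]
top red 77 [354.6 182.4] [344 180  18   8] [ 727. -222.   21.] [ 713. -244.   10.] [ 735. -187.   30.]
top red 111 [298.4 215.8] [289 211  18  11] [607. -35.  14.] [581. -58.   7.] [625.  -2.  91.]
top red 663 [286.3 234.6] [261 217  53  35] [544.   5.  14.] [488. -83.   4.] [602.  90.  86.]
top blk 128 [336.4 206.5] [326 200  21  14] [ 617. -136.  152.] [ 600. -161.  130.] [ 635. -107.  169.]
side yel 141 [319.9 213.4] [313 208  15  12] [547. 213. 136.] [526. 193. 132.] [567. 234. 142.]
side red 75 [259.1 200.5] [255 196   9  10] [565.  -1.  43.] [525. -31.  12.] [584.  17.  49.]
side red 554 [260.7 213. ] [233 198  58  28] [587.  23.  13.] [489. -73.   6.] [634.  96.  23.]
```

View pics/z0.png

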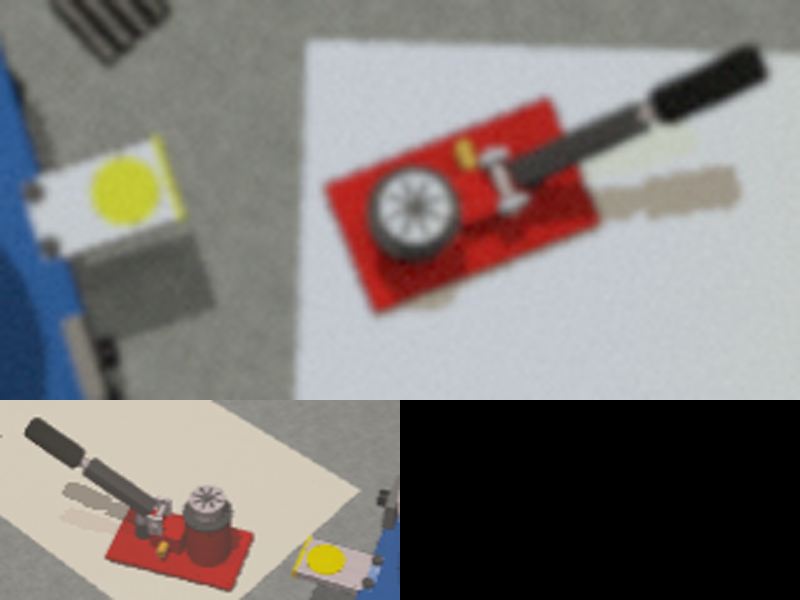

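The zoom puts the saddle at about (277.6,232) in the top view and (273.2,190) in the side view. The lug disc is at (220,228.2) and (320,214). The grip runs to (346,200), and the jack's base corners are clear.

Run:
```python
from h import *
T,S=cam("top"),cam("side")
# crop scale: pixel = off + (p+.5)/s -.5
print("saddle",tri(T,[277.2,231.6],S,[272.9,189.7]))
print("lug",tri(T,[219.6,227.8],S,[319.7,213.7]))
print("grip end",tri(T,[195+767/5,190+65/5],S,[190+27/2.5,150+30/2.5]), "grip start",tri(T,[195+655/5,190+107/5],S,[190+80/2.5,150+62/2.5]))
# base corners on z=14
c=plane(T,np.array([[325,187],[548,98],[600,218],[377,313]])/5+[195,190],14);print(c.round(1))
e=(c[0]+c[3])/2-(c[1]+c[2])/2;print("len",np.linalg.norm(e),"width",np.linalg.norm(c[0]-c[3]),"yaw",np.arctan2(e[1],e[0]), "origin",(c[0]+c[3])/2-45*e/np.linalg.norm(e))
# lug corners z=136 : outer end edge, and inner bolts edge
l=plane(T,np.array([[155,137],[183,217],[45,257],[25,190]])/5+[195,190],136);print(l.round(1))
o=(l[0]+l[1])/2-(l[2]+l[3])/2;print("lug out dir",np.arctan2(o[1],o[0]),np.linalg.norm(o),np.linalg.norm(l[0]-l[1]))
z=np.load("pics/top0.npz");h=masks(z["im"])["h"]
m=(abs(h[...,0]-110)<9)&(h[...,1]>150)
m[:, :100]=0;m[:,240:]=0
v,u=np.nonzero(m&(z["d"]>0));P=cloud(T,np.c_[u,v],z["d"][v,u]);P=P[abs(P[:,2]-np.median(P[:,2]))<8]
r=cv2.minAreaRect(P[:,:2].astype(np.float32));print("plate",np.median(P[:,2]),r,cv2.boxPoints(r).round())
```

```text
saddle (array([542.85676546,  38.59435546, 102.01757562]), np.float64(0.7366365579913182))
lug (array([545.8581175 , 212.40553551, 133.34161172]), np.float64(0.684554093702012))
grip end (array([ 630.0431055 , -172.43278594,  144.35357079]), np.float64(1.2884081532877103)) grip start (array([ 607.3694697 , -109.12931652,  114.96703398]), np.float64(1.5091652572975687))
[[565.3  93.4  14. ]
 [629.4 -53.8  14. ]
 [549.7 -89.3  14. ]
 [483.   56.8  14. ]]
len 160.56784925188208 width 90.02081933111994 yaw 1.9899624884358393 origin [542.48696966  34.02650514  14.        ]
[[577.3 194.7 136. ]
 [529.5 175.9 136. ]
 [503.4 256.7 136. ]
 [543.1 270.7 136. ]]
lug out dir -1.2036965448980164 84.00411564541403 51.33610296706615
plate 135.2533626776035 ((480.311767578125, 386.9207763671875), (284.60272216796875, 281.56964111328125), 20.066354751586914) [[298. 470.]
 [395. 206.]
 [662. 304.]
 [566. 568.]]
```

Measured positions:
- **Jack:** origin near (542,36), yaw about 1.98.
- **Lift point:** (546,212.4), disc top near 136.
- **Feeder:** inward direction about 1.92.

I'll raise the tool, cross to above the handle and take a wrist picture.

nudge_tcp(rows=[{"trans":[0,0,-50]},{"trans":[-10,-7,-100]},{"trans":[-45,-32,-130]},{"trans":[-85,-62,-130]},{"trans":[-125,-92,-130]}], aperture=60)

```text
clock: 0.6
eef_pos: [263.1, 395.5, 336.0]
eef_rot: [3.141, 0.0, 2.819]
wrist_force: [1.3, 0.0, 0.0]
finger_gap: 60.7
finger_force: 0.0
```

nudge_tcp(rows=[{"trans":[-40,-29,0]},{"trans":[-80,-58,0]},{"trans":[-120,-87,0]},{"trans":[-160,-116,0]},{"trans":[-200,-145,0]}])

```text
clock: 1.1
eef_pos: [406.7, 193.8, 335.4]
eef_rot: [3.142, 0.0, 2.818]
wrist_force: [-0.1, 0.7, 0.8]
finger_gap: 59.8
finger_force: 0.0
```

nudge_tcp(rows=[{"trans":[-40,-29,0]},{"trans":[-80,-58,0]},{"trans":[-120,-87,0]},{"trans":[-160,-116,0]},{"trans":[-200,-145,0]}])

```text
clock: 1.6
eef_pos: [550.3, -7.4, 335.2]
eef_rot: [-3.142, -0.0, 2.818]
wrist_force: [0.7, 0.4, 0.4]
finger_gap: 60.0
finger_force: 0.0
```

nudge_tcp(rows=[{"trans":[-30,-20,10],"rot":[0,0,0.14]},{"trans":[-40,-30,30],"rot":[0,0,0.28]},{"trans":[-40,-30,50],"rot":[0,0,0.42]},{"trans":[-40,-30,65],"rot":[0,0,0.56]},{"trans":[-40,-30,75],"rot":[0,0,0.7]}])

```text
clock: 2.1
eef_pos: [577.5, -46.7, 258.7]
eef_rot: [-3.14, -0.001, 2.112]
wrist_force: [-0.3, -0.5, 0.4]
finger_gap: 60.0
finger_force: 0.0
```

nudge_tcp(rows=[{"rot":[0,0,0.138]},{"rot":[0,0,0.138]}])

```text
clock: 2.3
eef_pos: [577.7, -46.6, 259.9]
eef_rot: [-3.141, -0.001, 1.977]
wrist_force: [-0.3, 1.2, 0.1]
finger_gap: 60.0
finger_force: 0.0
```

Run:
```python
from h import *
im,d,C=grab("wrist","w1")
print(manip.read_state()["joints"].round(2))
M=masks(im)
for k in("yel","red","blk"):
    for a,c,s,m in blobs(M[k],150):
        v,u=np.nonzero(m&(d>0));P=cloud(C,np.c_[u,v],d[v,u]);print(k,a,c,s,np.median(P,0).round(1))
```

```text
[-0.14  0.33  1.35 -0.    1.46 -0.56]
red 6170 [283.6 142. ] [245  64  81 142] [560.8  -6.3  12.6]
red 1313 [436.9 275.6] [399 249  75  59] [799.2 -70.9  20.9]
blk 1221 [206.  294.3] [171 247  53  82] [548.1 -54.8 305.2]
blk 1215 [356.6 293.5] [340 246  38  82] [603.2 -31.2 304.2]
blk 1285 [285.8 301.2] [271 274  31  55] [ 612.4 -121.6  142.6]
blk 16914 [ 71.8 358.2] [  0 287 158 133] [529.9 -37.7 379. ]
blk 9228 [481.7 343.9] [407 287 153 122] [602.1  -3.5 375.1]
```

View pics/w1.png

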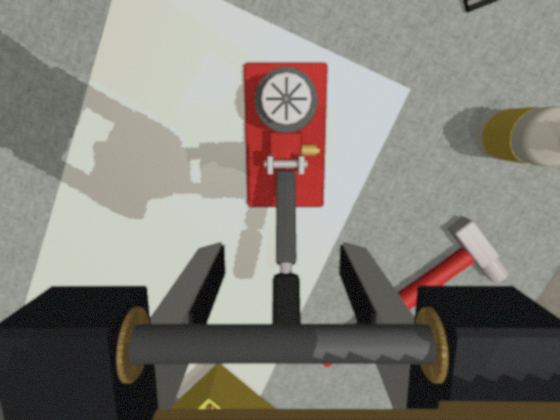

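The wrist view shows the jack aligned with the tool. The saddle centre is at (286.5,99), the pivot pin at (286,163), the steel tube runs from (286,172) to (286,262), and the grip begins at (286,276).

Run:
```python
from h import *
z=np.load("pics/w1.npz");im,d=z["im"],z["d"]
C=cam("wrist",dict(eef_pos=z["p"][:3],eef_rot=z["p"][3:]))
h=masks(im)["h"]
# saddle bright disc
m=np.zeros(d.shape,bool);m[55:135,245:325]=1
zz=np.where(m)
P=cloud(C,np.c_[zz[1],zz[0]],d[zz]);hi=P[P[:,2]>P[:,2].max()-6];print("saddle cloud",np.median(hi[:,2]),(hi.min(0)+hi.max(0))/2,len(hi),np.ptp(hi,0))
g=(h[...,1]<60)&(h[...,2]>110);
s=[b for b in blobs(cv2.morphologyEx((g&m).astype(np.uint8),3,np.ones((5,5))),300)]
for b in s:print(b[:3])
T=cam("top");print("saddle tri",tri(C,[286.5,99],T,[277.2,231.6]))
print("plane114",plane(C,[[286.5,99]],114))
Y=np.load("pics/w1.npz")["p"][5];ax=np.array([np.cos(Y),np.sin(Y)])
for r in (180,200,220,240,255,280,300,318):
    row=im[r,255:320].astype(int).sum(1);dd=d[r,255:320]
    P=cloud(C,np.c_[np.arange(255,320),np.full(65,r)],dd);t=P[:,2]>max(60,P[:,2].max()-8);q=P[t];print(r,q.mean(0).round(1),t.sum(),np.ptp(q,0).round())
```

```text
saddle cloud 437.5370961083895 [549.76046923  17.3654799  437.53709611] 22 [0. 0. 0.]
(np.int32(626), array([285.2,  58.4]), array([245,  55,  80,   8], dtype=int32))
(np.int32(2242), array([287.2,  97.5]), array([261,  68,  56,  57], dtype=int32))
saddle tri (array([544.90588054,  38.35631902,  82.88890309]), np.float64(0.1596569179915745))
plane114 [[545.37326768  36.57482427 114.        ]]
180 [574.3 -33.   77.6] 19 [17.  7.  3.]
200 [581.9 -49.3  89.2] 20 [17.  7.  5.]
220 [549.8  17.4 437.5] 1 [0. 0. 0.]
240 [594.8 -80.9 111.2] 21 [17.  8.  5.]
255 [599.5 -91.9 119.4] 21 [17.  8.  3.]
280 [ 607.6 -109.7  131.7] 28 [23. 10.  7.]
300 [549.8  17.4 437.5] 1 [0. 0. 0.]
318 [549.8  17.4 437.5] 1 [0. 0. 0.]
```

nudge_tcp(rows=[{"trans":[-13,2.3,-0]},{"trans":[-26,2.3,40]},{"trans":[-26,2.3,80]},{"trans":[-26,2.3,120]},{"trans":[-26,2.3,150]}])

```text
clock: 2.85
eef_pos: [590.0, -70.2, 108.0]
eef_rot: [-3.14, -0.001, 1.983]
wrist_force: [0.1, -0.3, 0.3]
finger_gap: 60.1
finger_force: 0.0
```

nudge_tcp(rows=[{"trans":[0,0,20]},{"trans":[0,0,34]},{"trans":[0,0,34]}])

```text
clock: 3.15
eef_pos: [589.9, -69.8, 74.9]
eef_rot: [-3.139, -0.001, 1.981]
wrist_force: [0.0, -0.3, 0.1]
finger_gap: 60.3
finger_force: 0.0
```

nudge_tcp(rows=[{},{},{},{},{}], aperture=12, grip_n=25)

```text
clock: 3.65
eef_pos: [590.5, -69.5, 76.8]
eef_rot: [3.141, 0.0, 1.98]
wrist_force: [-0.6, -0.0, -0.0]
finger_gap: 23.9
finger_force: 0.0
```

nudge_tcp(rows=[{},{},{}], aperture=12, grip_n=25)

```text
clock: 3.95
eef_pos: [590.6, -69.5, 76.7]
eef_rot: [3.141, 0.0, 1.98]
wrist_force: [0.7, 1.1, 2.3]
finger_gap: 19.7
finger_force: 25.0
```

nudge_tcp(rows=[{"trans":[4,1.7,0]},{"trans":[12,5.2,0]},{"trans":[24,10.5,0]},{"trans":[38,16.6,0]},{"trans":[52,22.7,0]}])

```text
clock: 4.45
eef_pos: [590.6, -13.0, 76.8]
eef_rot: [-3.142, 0.001, 1.98]
wrist_force: [0.7, -6.3, 3.5]
finger_gap: 19.8
finger_force: 25.0
```

nudge_tcp(rows=[{"trans":[14,6.1,0]},{"trans":[28,12.2,0]},{"trans":[38,16.6,0]},{"trans":[45,19.7,0]},{"trans":[48,21,0]}])

```text
clock: 4.95
eef_pos: [590.8, 39.8, 76.7]
eef_rot: [3.142, 0.001, 1.981]
wrist_force: [0.6, -6.4, 4.1]
finger_gap: 19.9
finger_force: 25.0
```

Run:
```python
from h import *
im,d,C=grab("wrist","w2")
```

```text
(no output)
```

View pics/w2.png

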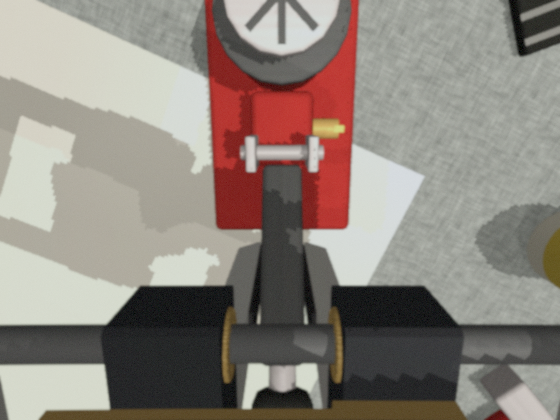

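The wrist view shows the jack following squarely, with the handle centred in the grip and the saddle at the top edge near (283,5). I'll check it from the fixed cameras.

Run:
```python
from h import *
o=np.zeros((600,800,3),np.uint8)
for n,P,k in (("top",(545,180,125),0),("side",(545,180,125),1)):
    im,d,C=grab(n,n+"1")
    u,v=proj(C,P)[0].astype(int);x0,y0=u-40,v-40;print(n,x0,y0, proj(C,[[545.5,146.3,114]]).round(1),proj(C,[[545.9,212.4,136]]).round(1))
    c=cv2.resize(im[y0:y0+80,x0:x0+80,::-1],(400,400),interpolation=cv2.INTER_CUBIC);o[:400,k*400:k*400+400]=c
cv2.imwrite("pics/z1.png",o[:400])
```

```text
top 190 188 [[242.1 229.2]] [[219.6 227.6]]
side 270 169 [[300.9 206. ]] [[319.9 213.1]]
```

View pics/z1.png

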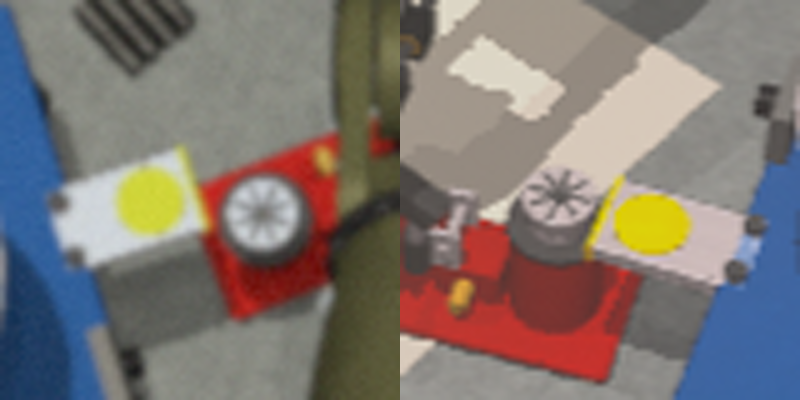

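The zoom shows the saddle at top (242.0,230.2) and side (301.8,207.2). The lug disc is at top (219.8,227.8) and side (320.2,213.2).

Run:
```python
from h import *
T,S=cam("top"),cam("side")
print("saddle",tri(T,[242.0,230.2],S,[301.8,207.2]),"lug",tri(T,[219.8,227.8],S,[320.2,213.2]))
for C,s,l in((T,[242.0,230.2],[219.8,227.8]),(S,[301.8,207.2],[320.2,213.2])):
    print(plane(C,[s],114).round(1),plane(C,[l],136).round(1))
# mask-based
for n,C,sg in(("top",T,(242,230)),("side",S,(301.8,207.2))):
    z=np.load(f"pics/{n}1.npz");im,d=z["im"],z["d"];M=masks(im);h=M["h"]
    y=cv2.morphologyEx((M["yel"]).astype(np.uint8),cv2.MORPH_OPEN,np.ones((5,5)))
    l=(220,228) if n=="top" else (320,213)
    for a,c,s,m in blobs(y,40):
        if np.hypot(*(c-l))<12: print(n,"disc",a,c,plane(C,[c],136).round(1))
    v,u=np.mgrid[int(sg[1])-9:int(sg[1])+10,int(sg[0])-9:int(sg[0])+10];P=cloud(C,np.c_[u.ravel(),v.ravel()],d[v,u].ravel())
    Q=P[(P[:,2]>100)&(P[:,1]<168)];print("saddle z",np.percentile(Q[:,2],[20,50,80]),"mid",(Q.min(0)+Q.max(0))/2,np.median(Q,0))
    P=P
```

```text
saddle (array([543.06221147, 147.31411658, 107.6003303 ]), np.float64(0.8591401953162302)) lug (array([545.17811051, 212.34453873, 134.87441589]), np.float64(1.0718610787967169))
[[542.6 146.6 114. ]] [[545.4 211.8 136. ]]
[[547.1 151.  114. ]] [[545.6 213.3 136. ]]
top disc 104 [219.8 228. ] [[544.7 211.7 136. ]]
saddle z [106.46202126 107.89631544 110.1695632 ] mid [542.66201082 146.98263293 109.38445518] [543.65613579 147.05083381 107.89631544]
side disc 137 [319.7 213.4] [[547.1 212.7 136. ]]
saddle z [106.40716341 108.3354511  109.7854076 ] mid [544.92618484 147.83710056 107.38051465] [547.36435238 149.13135852 108.3354511 ]
```

nudge_tcp(rows=[{"trans":[4,1.9,0]},{"trans":[13,6.1,0]},{"trans":[25,11.8,0]},{"trans":[38,18,0]},{"trans":[48,22.7,0]}])

```text
clock: 5.6
eef_pos: [592.6, 92.4, 76.7]
eef_rot: [-3.142, 0.001, 1.98]
wrist_force: [-1.0, -7.3, 6.0]
finger_gap: 19.9
finger_force: 25.0
```

nudge_tcp(rows=[{"trans":[7,3.2,0]},{"trans":[10,4.7,0]},{"trans":[11,5.2,0]},{"trans":[11,5.2,0]}])

```text
clock: 6.0
eef_pos: [593.0, 104.4, 76.7]
eef_rot: [3.142, 0.001, 1.98]
wrist_force: [-0.1, -3.3, 5.2]
finger_gap: 19.8
finger_force: 25.0
```

Run:
```python
from h import *
o=np.zeros((400,800,3),np.uint8)
for n,P,k in (("top",(545,190,125),0),("side",(545,190,125),1)):
    im,d,C=grab(n,n+"2")
    u,v=proj(C,P)[0].astype(int);x0,y0=u-32,v-32;print(n,x0,y0)
    o[:,k*400:k*400+400]=cv2.resize(im[y0:y0+64,x0:x0+64,::-1],(400,400),interpolation=cv2.INTER_CUBIC)
cv2.imwrite("pics/z2.png",o)
```

```text
top 195 196
side 281 179
```

View pics/z2.png

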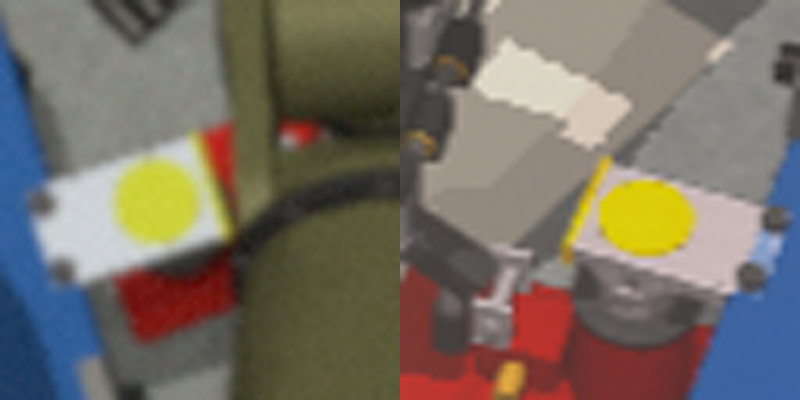

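The zoom shows the saddle hidden under the lug. The base's front corner is at top (217,250), and in the side view the cylinder head is centred at about u=318.4. A quick check against the expected pose:

Run:
```python
from h import *
T,S=cam("top"),cam("side");Y=1.98;e=np.array([np.cos(Y),np.sin(Y)]);n=np.array([-e[1],e[0]])
c=plane(T,[[217.0,250.0]],14)[0];print("corner",c.round(1),"origin from it",(c[:2]-45*e-47*n).round(1),(c[:2]-45*e+47*n).round(1))
for P in((545.4,211.8),(547.7,210.7)):
  print([proj(S,[[*P,zz]]).round(1).tolist() for zz in(86,98,109)], proj(T,[[*(np.array(P)+45*e+47*n),14]]))
z=np.load("pics/side2.npz")["im"]
for r in(222,225,228,231):print(r,z[r,300:340].sum(1).tolist())
```

```text
corner [486.9 231.8  14. ] origin from it [547.9 209.2] [461.7 171.8]
[[[318.7, 224.4]], [[319.0, 221.7]], [[319.2, 219.2]]] [[216.17130201 250.75078696]]
[[[317.9, 224.6]], [[318.1, 221.9]], [[318.4, 219.4]]] [[216.54162538 250.05581814]]
222 [351, 357, 383, 425, 433, 429, 423, 424, 396, 276, 208, 250, 330, 354, 356, 370, 339, 346, 353, 360, 367, 449, 560, 579, 576, 576, 574, 568, 568, 570, 572, 574, 575, 579, 490, 278, 271, 269, 269, 369]
225 [356, 342, 257, 277, 278, 280, 284, 267, 243, 209, 207, 208, 229, 278, 331, 416, 503, 485, 375, 370, 363, 368, 362, 337, 343, 362, 337, 349, 360, 367, 372, 451, 559, 578, 516, 352, 269, 267, 311, 301]
228 [281, 280, 279, 278, 278, 276, 274, 275, 271, 244, 264, 260, 262, 270, 307, 340, 333, 320, 354, 352, 331, 294, 287, 264, 228, 205, 202, 203, 208, 260, 309, 308, 318, 312, 321, 321, 320, 318, 321, 322]
231 [283, 282, 282, 279, 278, 278, 274, 260, 216, 197, 193, 215, 257, 273, 275, 271, 259, 259, 261, 261, 260, 260, 263, 262, 260, 253, 228, 192, 209, 240, 232, 263, 312, 320, 322, 322, 323, 323, 326, 326]
```

nudge_tcp(rows=[{"trans":[1.5,0,0]},{"trans":[1.5,0,0]},{"trans":[1.5,0,0]}])

```text
clock: 6.4
eef_pos: [592.5, 105.6, 76.7]
eef_rot: [3.141, 0.001, 1.979]
wrist_force: [1.0, -6.3, 5.5]
finger_gap: 20.1
finger_force: 25.0
```

nudge_tcp(rows=[{},{},{},{},{"trans":[0,0,-3]}], aperture=50)

```text
clock: 6.9
eef_pos: [591.9, 106.3, 79.1]
eef_rot: [-3.141, -0.0, 1.98]
wrist_force: [0.6, 0.3, 0.6]
finger_gap: 49.5
finger_force: 0.0
```

nudge_tcp(rows=[{"trans":[0,0,-30]},{"trans":[0,0,-70]},{"trans":[0,0,-100]},{"trans":[-30,0,-100]},{"trans":[-61,0,-100]}])

```text
clock: 7.4
eef_pos: [617.0, 50.2, 181.0]
eef_rot: [3.139, 0.001, 1.982]
wrist_force: [0.5, -0.3, 0.2]
finger_gap: 50.3
finger_force: 0.0
```

nudge_tcp(rows=[{},{},{},{},{}], aperture=0, grip_n=20)

```text
clock: 7.9
eef_pos: [616.3, 50.9, 179.5]
eef_rot: [3.142, 0.0, 1.981]
wrist_force: [-1.2, 0.0, 0.0]
finger_gap: 13.6
finger_force: 0.0
```

Run:
```python
from h import *
im,d,C=grab("wrist","w3")
for n in("top","side"):
    im,d,C=grab(n,n+"3")
    if n=="side":
        for r in(228,231):print(r,im[r,303:333].sum(1).tolist())
```

```text
228 [297, 297, 295, 293, 295, 276, 238, 267, 266, 265, 273, 304, 339, 333, 322, 338, 308, 309, 302, 291, 285, 262, 218, 208, 210, 208, 236, 288, 313, 320]
231 [301, 296, 295, 297, 288, 259, 204, 208, 220, 260, 277, 279, 277, 267, 265, 264, 264, 262, 266, 265, 264, 263, 262, 251, 220, 211, 240, 240, 275, 317]
```

View pics/w3.png

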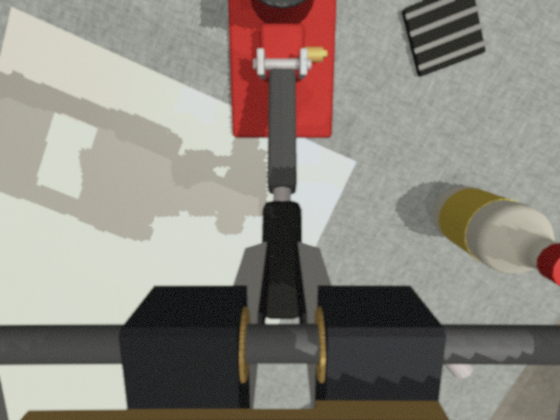

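The wrist view shows the handle centred at u≈282 under the fingers. The pad and glue bottle are untouched, and the saddle is under the lug at the top edge. I'll close the fingers, come onto the grip and do the first stroke along its arc.

nudge_tcp(rows=[{"trans":[-6,0,0]},{"trans":[-6,0,0]},{"trans":[-6,0,10]},{"trans":[-6,0,20]},{"trans":[-6,0,28]}])

```text
clock: 8.55
eef_pos: [618.6, 44.8, 150.1]
eef_rot: [-3.141, -0.0, 1.98]
wrist_force: [0.1, -1.3, 4.1]
finger_gap: 0.5
finger_force: 1.5
```

nudge_tcp(rows=[{"trans":[-8.4,0,15]},{"trans":[-15.6,0,28]},{"trans":[-21.4,0,42]},{"trans":[-25.8,0,57]},{"trans":[-28.7,0,70]}])

```text
clock: 9.05
eef_pos: [630.3, 18.3, 80.2]
eef_rot: [-3.142, -0.001, 1.979]
wrist_force: [-5.3, 8.7, 15.5]
finger_gap: 0.6
finger_force: 8.1
```

nudge_tcp(rows=[{"trans":[0,0,1]},{"trans":[0,0,2]},{"trans":[0,0,2]}])

```text
clock: 9.35
eef_pos: [630.4, 18.5, 80.0]
eef_rot: [3.141, 0.0, 1.98]
wrist_force: [-7.2, 3.3, 15.2]
finger_gap: 0.6
finger_force: 7.7
```

Run:
```python
from h import *
for n in("top","side"):
    im,d,C=grab(n,n+"4")
```

Create lift.py:
```python
from h import *
def disc(n,k):
    z=np.load(f"pics/{n}{k}.npz");im,d=z["im"],z["d"];C=cam(n);M=masks(im)
    y=cv2.morphologyEx(M["yel"].astype(np.uint8),cv2.MORPH_OPEN,np.ones((5,5)))
    g=(220,228) if n=="top" else (320,213)
    b=min(blobs(y,40),key=lambda b:np.hypot(*(b[1]-g)))
    v,u=np.nonzero(cv2.erode(b[3].astype(np.uint8),np.ones((3,3)))&(d>0));P=cloud(C,np.c_[u,v],d[v,u])
    # plate tilt: blue pixels, signed distance along feeder y
    h=M["h"];m=(abs(h[...,0]-110)<9)&(h[...,1]>150)
    v,u=np.nonzero(m&(d>0));Q=cloud(C,np.c_[u,v],d[v,u]);yy=(Q[:,:2]-[545.5,212.3])@[np.cos(1.921),np.sin(1.921)]
    xx=(Q[:,:2]-[545.5,212.3])@[np.sin(1.921),-np.cos(1.921)]
    k=(yy>45)&(yy<325)&(abs(xx)<140)&(abs(Q[:,2]-145)<22)&(u<380 if n=="top" else u>310)
    yy,z_=yy[k],Q[k,2]
    for _ in range(5):
        f=np.polyfit(yy,z_,1);r=z_-np.polyval(f,yy);g=abs(r)<4;yy,z_=yy[g],z_[g]
    return b[1],b[0],P[:,2].mean(),-f[0],np.polyval(f,75),len(z_)
def report(k):
    t,s=disc("top",k),disc("side",k)
    p,e=tri(cam("top"),t[0],cam("side"),s[0])
    print(k,"top",t[0],t[1],"side",s[0],s[1],"tri",p.round(1),"disc z",round(t[2],1),round(s[2],1),"tilt*225",round(t[3]*225,1),round(s[3]*225,1),"plate@foot",round(t[4],1),round(s[4],1),t[5],s[5])
if __name__=="__main__":
    import sys
    for k in sys.argv[1:]:report(k)
```

```bash
python3 lift.py 0 1 2 3 4
```

Run:
```python
import numpy as np
for k in(3,4):
    im=np.load(f"pics/side{k}.npz")["im"].astype(int)
    for r in(228,231):print(im[r,303:333].sum(1).tolist())
```

```text
0 top [219.8 228. ] 104 side [319.7 213.4] 137 tri [545.2 211.8 133.6] disc z 136.2 136.4 tilt*225 -0.3 -0.6 plate@foot 135.2 135.4 2425 3132
1 top [219.8 228. ] 104 side [319.7 213.4] 137 tri [545.2 211.8 133.6] disc z 136.5 136.5 tilt*225 -0.3 -0.5 plate@foot 135.1 135.4 2418 3270
2 top [219.8 228. ] 104 side [319.7 213.4] 137 tri [545.2 211.8 133.6] disc z 135.9 136.3 tilt*225 -0.3 -0.5 plate@foot 135.2 135.4 2396 3321
3 top [219.8 227.9] 105 side [319.7 213.4] 137 tri [545.4 211.9 133.8] disc z 136.4 136.2 tilt*225 -0.0 -0.8 plate@foot 135.3 135.3 2438 3214
4 top [219.8 228. ] 104 side [319.7 213.4] 137 tri [545.2 211.8 133.6] disc z 136.3 136.8 tilt*225 0.1 -0.7 plate@foot 135.3 135.4 2421 3182
[297, 297, 295, 293, 295, 276, 238, 267, 266, 265, 273, 304, 339, 333, 322, 338, 308, 309, 302, 291, 285, 262, 218, 208, 210, 208, 236, 288, 313, 320]
[301, 296, 295, 297, 288, 259, 204, 208, 220, 260, 277, 279, 277, 267, 265, 264, 264, 262, 266, 265, 264, 263, 262, 251, 220, 211, 240, 240, 275, 317]
[300, 302, 297, 299, 298, 290, 252, 272, 269, 270, 275, 311, 343, 357, 367, 364, 379, 360, 308, 297, 287, 265, 220, 212, 213, 212, 257, 316, 315, 324]
[301, 301, 300, 299, 292, 259, 206, 213, 225, 263, 279, 282, 278, 270, 267, 269, 267, 267, 269, 270, 268, 266, 264, 257, 222, 211, 239, 245, 277, 318]
```

The plate measurement repeats to about 0.2 mm. There is no lift yet and the jack hasn't moved. Second stroke.

nudge_tcp(rows=[{"trans":[2.9,0,-16.5]},{"trans":[7.3,0,-31]},{"trans":[13.1,0,-45]},{"trans":[20.3,0,-59]},{"trans":[28.7,0,-72]}])

```text
clock: 9.95
eef_pos: [618.6, 45.3, 152.6]
eef_rot: [3.141, 0.0, 1.98]
wrist_force: [0.5, 0.7, 0.6]
finger_gap: 0.0
finger_force: 0.4
```

nudge_tcp(rows=[{"trans":[0,0,-2]},{"trans":[0,0,-2]}])

```text
clock: 10.15
eef_pos: [619.0, 45.0, 153.8]
eef_rot: [3.141, 0.0, 1.98]
wrist_force: [1.2, 0.9, 1.6]
finger_gap: 0.7
finger_force: 0.9
```

nudge_tcp(rows=[{"trans":[-8.4,0,17]},{"trans":[-15.6,0,30]},{"trans":[-21.4,0,44]},{"trans":[-25.8,0,59]},{"trans":[-28.7,0,72]}])

```text
clock: 10.65
eef_pos: [630.8, 19.1, 81.6]
eef_rot: [3.14, -0.001, 1.98]
wrist_force: [-3.6, 10.6, 16.0]
finger_gap: 0.3
finger_force: 8.6
```

nudge_tcp(rows=[{"trans":[0,0,2]},{"trans":[0,0,2]},{"trans":[0,0,2]}])

```text
clock: 10.95
eef_pos: [630.8, 19.0, 80.2]
eef_rot: [3.14, -0.001, 1.98]
wrist_force: [-3.5, 6.9, 15.1]
finger_gap: 0.7
finger_force: 7.6
```

Run:
```python
from h import *
for n in("top","side"): grab(n,n+"5")
im=np.load("pics/side5.npz")["im"].astype(int)
for r in(228,231):print(im[r,303:333].sum(1).tolist())
```

```bash
python3 lift.py 5
```

```text
[301, 302, 297, 298, 298, 279, 244, 279, 269, 268, 278, 309, 346, 352, 360, 360, 360, 357, 348, 332, 310, 265, 222, 211, 211, 211, 240, 291, 317, 322]
[302, 302, 300, 300, 293, 260, 206, 209, 223, 263, 279, 282, 282, 277, 277, 269, 268, 268, 270, 268, 268, 266, 266, 257, 223, 213, 245, 263, 281, 291]
5 top [217.9 228. ] 107 side [321.6 211.6] 142 tri [543.8 216.3 143.5] disc z 146.0 145.9 tilt*225 7.4 6.6 plate@foot 142.6 142.8 2566 3163
```

The near feet are up about 7.4 mm. One more full stroke nets between 4 and 10 mm, which should land mid-range.

nudge_tcp(rows=[{"trans":[2.9,0,-16.5]},{"trans":[7.3,0,-31]},{"trans":[13.1,0,-45]},{"trans":[20.3,0,-59]},{"trans":[28.7,0,-72]}])

```text
clock: 11.55
eef_pos: [618.4, 45.2, 151.9]
eef_rot: [-3.141, -0.0, 1.98]
wrist_force: [-0.6, 0.5, 0.3]
finger_gap: 0.2
finger_force: 0.3
```

nudge_tcp(rows=[{"trans":[0,0,-2]},{"trans":[0,0,-2]}])

```text
clock: 11.75
eef_pos: [618.8, 45.0, 153.5]
eef_rot: [3.141, 0.0, 1.98]
wrist_force: [1.5, 0.5, 1.8]
finger_gap: 0.7
finger_force: 0.8
```

nudge_tcp(rows=[{"trans":[-8.4,0,17]},{"trans":[-15.6,0,30]},{"trans":[-21.4,0,44]},{"trans":[-25.8,0,59]},{"trans":[-28.7,0,72]}])

```text
clock: 12.25
eef_pos: [631.0, 18.9, 81.9]
eef_rot: [3.139, -0.0, 1.98]
wrist_force: [-2.3, 9.0, 16.1]
finger_gap: 0.3
finger_force: 8.3
```

nudge_tcp(rows=[{"trans":[0,0,2]},{"trans":[0,0,2]},{"trans":[0,0,2]},{"trans":[0,0,2]}])

```text
clock: 12.65
eef_pos: [630.9, 18.8, 80.4]
eef_rot: [3.139, 0.0, 1.98]
wrist_force: [-1.0, 3.6, 13.2]
finger_gap: 0.6
finger_force: 6.9
```

Run:
```python
from h import *
for n in("top","side"): grab(n,n+"6")
im=np.load("pics/side6.npz")["im"].astype(int)
for r in(228,231):print(im[r,303:333].sum(1).tolist())
o=np.zeros((400,800,3),np.uint8)
for n,k in(("top",0),("side",1)):
    C=cam(n);u,v=proj(C,(545,170,100))[0].astype(int);i=cv2.imread(f"pics/{n}6.png")[v-50:v+50,u-50:u+50]
    o[:,k*400:k*400+400]=cv2.resize(i,(400,400),interpolation=2);print(u-50,v-50)
cv2.imwrite("pics/z6.png",o)
```

```bash
python3 lift.py 6
```

```text
[299, 299, 300, 298, 295, 294, 264, 283, 284, 278, 277, 313, 348, 356, 359, 362, 360, 353, 341, 324, 294, 237, 216, 212, 211, 218, 270, 315, 319, 323]
[303, 302, 302, 297, 278, 229, 204, 202, 230, 264, 282, 286, 283, 281, 278, 275, 270, 267, 271, 268, 267, 265, 261, 243, 212, 220, 243, 263, 284, 298]
184 179
257 163
6 top [216.1 228.1] 107 side [323.4 210.1] 137 tri [542.4 220.6 151.7] disc z 153.4 154.2 tilt*225 13.1 12.5 plate@foot 148.6 148.8 2677 3172
```

View pics/z6.png

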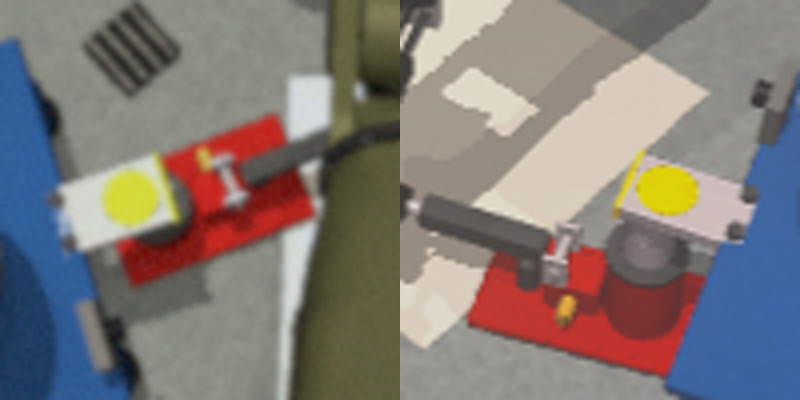

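The view shows the lug raised on the saddle, the jack flat, and the pad untouched. The feet are about 13.4 mm up. I'll press slightly deeper to be sure the handle is on its stop.

nudge_tcp(rows=[{"trans":[0,0,1]},{"trans":[0,0,2]},{"trans":[0,0,3]},{"trans":[0,0,3]},{"trans":[0,0,3]}])

```text
clock: 13.25
eef_pos: [631.2, 18.7, 78.9]
eef_rot: [3.139, 0.001, 1.98]
wrist_force: [-8.1, 3.7, 25.4]
finger_gap: 0.3
finger_force: 13.5
```

nudge_tcp(rows=[{"trans":[0,0,1]},{"trans":[0,0,2]},{"trans":[0,0,2]},{"trans":[0,0,2]},{"trans":[0,0,2]}])

```text
clock: 13.75
eef_pos: [631.4, 18.6, 78.0]
eef_rot: [3.138, 0.001, 1.98]
wrist_force: [-11.4, 3.3, 36.1]
finger_gap: 0.2
finger_force: 18.1
```

Run:
```python
from h import *
for n in("top","side"): grab(n,n+"7")
```

```bash
python3 lift.py 7
```

```text
7 top [216.1 228.1] 107 side [323.4 210.1] 136 tri [542.4 220.6 151.7] disc z 153.8 153.8 tilt*225 13.3 12.7 plate@foot 148.9 149.0 2661 3163
```

The handle is on its stop: the force climbs while the lift barely changes. I'll ease the push back a little, confirm, and hand in.

nudge_tcp(rows=[{"trans":[0,0,-1]},{"trans":[0,0,-2]},{"trans":[0,0,-2]},{"trans":[0,0,-2]},{"trans":[0,0,-2]}])

```text
clock: 14.35
eef_pos: [631.2, 18.7, 78.9]
eef_rot: [3.138, 0.001, 1.98]
wrist_force: [-7.2, 3.8, 26.9]
finger_gap: 0.3
finger_force: 13.5
```

Run:
```python
from h import *
for n in("top","side"): grab(n,n+"8")
```

```bash
python3 lift.py 8 && python3 -c "
from cell import manip
print(manip.sign_off())"
```

```text
8 top [216.1 228.1] 107 side [323.4 210.1] 137 tri [542.4 220.6 151.7] disc z 154.0 154.2 tilt*225 13.5 12.6 plate@foot 148.9 148.9 2685 3164
the job is handed in; nothing more can be done
None
```

The jack's saddle is under the lift point and the feeder's near feet stand about 13.5 mm off the bench; the robot is still holding the handle fully down, and I've handed the job in at about 14.5 s. The saddle was centred to about 2 mm before pumping, but as the feeder tipped the lug shifted an estimated 7 mm off it towards the far side.

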